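# Reset the firing timer and hold the kiln lid at the inspection mark

### The job

The small bench kiln is cold and due for inspection: first turn the timer knob anticlockwise all the way back to its zero stop, with the lid still shut. Then raise the hinged kiln lid, which has a bar handle on top, until it is in line with the marker arm on the kiln's quadrant, and finish while holding it still there: the lid falls shut if let go, so the program ends with the gripper still carrying it. Leave the marker arm where it is set and do not disturb the clay figure, the bottle or the tray of discs.

Things in the scene. Friction and masses are not known exactly. Their poses are not given: they have to be found in the camera images.
- kiln: Fixed box-shaped bench kiln of sheet steel and pale brick, 260 (own x) x 240 (own y) x 160 mm high without the lid. Origin: centre of its underside; z up. The lid's hinge runs along the kiln's own x, at own y = +128, z = 175 mm; the lid's free edge with the handle is on the own -y side. The quadrant and marker arm are on its own +x end face, reaching out to own x = 170 mm.
- lid (a joint): Angle of the kiln lid, rad: 0 shut, grows as the free edge is raised, up to 1.4. It starts shut. The lid is a slab 260 x 240 x 30 mm, roughly 0.5 to 0.8 kg, on an almost frictionless hinge; it falls shut from any working angle.
- lid_hinge (a point): Point on the lid's hinge axis, middle of its length, at the lid's mid-thickness. Turns with the lid: x along the hinge (as the kiln's x), -y points from the hinge along the lid to its free edge, z out of the lid's top. Raising the lid turns it about -x.
- lid_handle (a point): Middle of the lid's handle: a horizontal black round bar 14 mm in diameter, 130 mm long, parallel to the hinge, on two 10 mm thick steel posts 116 mm apart, its axis 42 mm above the lid's top face and 18 mm in from the free edge. In the lid_hinge frame it lies at x 0, y -230, z +57 mm. Same axes as lid_hinge. The bar can turn between the finger pads.
- mark (a joint): Angle of the marker arm, rad, measured like the lid's (same axis and zero): the lid is at the mark when joint lid equals joint mark. Between 0.35 and 0.65; stiff, stays where it is set.
- mark_tip (a point): Outer tip of the marker arm: a flat steel strip 235 mm long, 10 mm wide, with a black clamp button near its end, pivoting on the hinge axis over a curved aluminium quadrant at kiln x = 156 mm. The tip is on the strip's centre line, 235 mm from the hinge axis; -y points outward along the strip. At the mark, the dark line along the lid's end edge is parallel to and level with the strip.
- timer_box: Fixed grey timer box 120 x 120 x 50 mm with an aluminium top plate. Origin: centre of its underside, z up. A bold tick on the top, on the own -x side of the knob, is zero; small ticks go clockwise from there.
- timer (a joint): Angle of the timer knob, rad: 0 at the zero stop, where the white line on the knob points to the bold tick (own -x of the box); grows as the knob is turned clockwise seen from above. It turns back to 0 anticlockwise against a light friction of 0.04 Nm, stays where it is left and has a hard stop at 0.
- timer_grip (a point): Point on the knob's vertical axis at the height to grip, 37 mm above the box's top. The knob has a black upright bar grip 42 mm long, 14 mm thick, its top 7 mm above this point and its foot 23 mm below; its x axis runs along the bar, the white line on the -x half. Round foot plate 68 mm in diameter, 6 mm high, under it.
- figure: Bystander: a loose terracotta animal figure on four legs, about 140 x 56 x 100 mm. Origin: between its feet.
- bottle: Bystander: a loose white plastic bottle, 60 mm in diameter, 170 mm high. Origin: centre of its underside.
- tray: Bystander: a loose heavy grey tray 200 x 150 x 45 mm full of white discs. Origin: centre of its underside.
Not all that is in view belongs to the job. There is more than one size of the timer_box; the one meant has the size given above.

How it is judged (in metres and radians):
On the way, in this order (a step that is already met when the one before it is completed fails the run):
1. the timer knob is back at its zero stop with the lid still shut (value of joint timer below 0.07 rad and value of joint lid below 0.08 rad), for 0.2 s.
2. the lid is raised in line with the marker arm and carried by the fingers (angle between the y axis of lid_hinge and the y axis of mark_tip, either way round below 0.06 rad and value of joint lid above 0.25 rad and contact force between the fingers and lid above 1 N), for 0.4 s.
At the end, for the whole second after the job is handed in: The timer knob is within 0.07 rad of its zero stop; the lid is within 0.06 rad (3.4 degrees) of the marker arm's angle and still (below 0.05 rad/s), with the gripper's fingers pressing on it with more than 1 N and no loose thing propping it; figure and bottle at rest (all of step 2 and value of joint timer below 0.07 rad and velocity of joint lid between -0.05 and 0.05 rad/s and contact force between lid and figure below 0.1 N and contact force between lid and bottle below 0.1 N and contact force between lid and tray below 0.1 N and linear speed of each of figure, bottle below 0.02 m/s); the arm keeps its last pose, push and grip.
It fails at once if the marker arm was shifted by more than 10 mm at its tip (distance of mark_tip from where it was at the start of the episode above 0.01 m).
It fails at once if the figure was moved by more than 20 mm (distance of figure from where it was at the start of the episode above 0.02 m).
It fails at once if the bottle was moved by more than 20 mm (distance of bottle from where it was at the start of the episode above 0.02 m).
It fails at once if the tray was moved by more than 20 mm (distance of tray from where it was at the start of the episode above 0.02 m).
It also fails if it takes over 64 s, if anything falls off the work surface, if the arm or the gripper's body presses on something with over 40 N, if the wrist force passes 120 N, or if a joint passes its speed limit or range.

### The arm

A 6-joint arm with a two-finger parallel gripper is mounted at the origin on the work surface. World frame = base frame: x ahead of the robot, y to its left, z up, the work surface at z = 0. Lengths are in mm, angles in rad, forces in N, time in s.
With the tool pointing down it reaches from about 275 to 850 mm from the base axis. Payload 19 kg.
Tool frame: the origin (TCP) lies between the finger pads; the fingertips stand 14 mm ahead of it and the grasp point (between the pads) lies 5 mm behind it; z points along the fingers, y is the line along which they close (so a half turn about z gives the same grasp; the last joint's range is limited). The gripper opens to 85 mm and grips with 20 to 120 N. Pads are 22 mm wide; open, the fingers measure 114 mm over their backs; the gripper's body (76 mm by 85 mm) begins 54 mm behind the grasp point. The pads swing forward as they close: fully open they stand 13 mm farther back than shut.
Start: joints at [-1.282, 0.15, 1.437, -0, 1.554, -0.134], TCP at [235.903, -524.349, 245.267] pointing down, gripper open.
Joint ranges: [-2.8, 2.8], [-0.68, 2.1], [0.12, 2.68], [-1.39, 4.53], [0.16, 2.79], [-2.81, 2.81]. Speed limits (rad/s): [1.89, 1.89, 2.22, 3.01, 3.01, 3.01].

### API

Orientations are given as a 3x3 rotation matrix whose columns are the frame's x, y, z axes.
In Python, from workcell import env gives the robot as it stands.
- The arm moves only by the tool servo_tool, never from a script. Its argument "motion" is text: rows parted by semicolons, each of 4 numbers parted by spaces: the shift along the tool's x, y, z in units of 30 mm (1.0 is 30 mm), then the turn about the tool's z in units of 5 degrees (1.0 is 5 degrees). A call has 1 to 12 rows; each row shifts and turns the commanded pose from where the row before left it, along the tool's axes as they then stand; what a row does not reach is not made up. A row lasts 1/12 s, in which the tool goes at most 41.7 mm and 7.16 degrees, less where a joint would pass 70% of its speed; a pose out of reach is approached as far as the arm can. A call is refused whole if a number of a shift passes 1 or a number of a turn 1, either way. A call with a gripper value outside its range is refused whole. "jaw" is the finger opening in mm, from 0 to 85.4, set as the call begins (left out, the last holds). The fingers move at their own pace and stop on an object; the grip force is fixed at half the most. Time passes only in rows, so rows that do not move let the fingers close. It gives the time, the measured TCP pose, the force, the opening and the grip force at its end, in the units of the state.
- env.read_state(): the state, without advancing time (a new reading comes with each control period).
- env.capture(name): name is "scene" or "top" or "wrist"; returns (picture, depth): 480x640x3 uint8, red, green, blue; 480x640 float32, mm along the optical axis (not along the pixel's ray), 0 where there is no reading.
- env.camera_params(name): a dict with "fx", "fy", "cx", "cy" (pixels), "pose" (4x4, takes a point from camera to world coordinates). Camera axes: x right, y up, looking along -z (the intrinsics and any distortion apply to the point x, -y, -z); pixel columns grow to the right and rows downward; lengths in mm; the calibration is good to about 2 mm. A picture is of the moment at which its call begins: read the wrist's pose just before it. camera_params takes no time and is no camera call; for the wrist camera it gives the pose at the moment of the call.
- env.finish_job(): hands the job in; it is judged then, once.
The state is a dict: "t": time; "qpos": joint angles; "qvel": joint speeds; "tau": joint torques, N m; "position": TCP position; "ee_rot": TCP orientation; "wrist_force": force on the tool from outside, world axes, zero at the start; "ft_torque": the same for the moment, N m; "gripper_width": opening from 0.0 (shut) to 1.0 (fully open); "grasp_force": force on a finger pad.
Only numpy, scipy, OpenCV 4.12 (cv2) and the standard library are available. Lean on these libraries where they do the work, as an engineer would, in place of code of your own. Each camera call takes 0.05 s, during which the arm holds its last target. There are 200 camera calls.

## Working session

There is one attempt and no reset: what is moved stays moved. The work goes in short steps, Python scripts to look and compute and a tool call to move; the robot and the scene stay as the last step left them, time stands still between calls to the robot, and variables do not carry over. Pictures are saved under pics/ and viewed, at most 10 in all, crops included, and the job is handed in when it is done.

Besides the shell and the picture viewer there is one more tool, called after "Emit:" as a command line: name --argument value ..., lists and objects as JSON in quotes. servo_tool: Moves the arm, as the interface text tells. Its arguments: {"type":"object","properties":{"motion":{"type":"string"},"jaw":{"type":"number"}},"required":["motion"]}

```bash
mkdir -p pics; cat > h.py <<'E'
import numpy as np, cv2
from workcell import env
def shot(n,f):
    p=env.camera_params(n); im,d=env.capture(n)
    cv2.imwrite(f'pics/{f}.png',im[:,:,::-1]); np.savez(f'{f}.npz',im=im,d=d,**{k:np.array(p[k]) for k in('fx','fy','cx','cy','pose')})
    return im,d,p
def load(f): 
    z=np.load(f'{f}.npz'); return z['im'],z['d'],z
def cloud(d,p):
    v,u=np.mgrid[:d.shape[0],:d.shape[1]]
    P=np.stack([(u-p['cx'])/p['fx']*d,-(v-p['cy'])/p['fy']*d,-d],-1)
    T=np.array(p['pose']); return P@T[:3,:3].T+T[:3,3]
E
python3 - <<'E'
from h import *
for n in('scene','top'):
    im,d,p=shot(n,n+'0'); print(n,{k:v for k,v in p.items()},(d>0).mean())
s=env.read_state();print(s['t'],s['position'],s['ee_rot'],s['gripper_width'])
E
```

```text
scene {'fx': 457.12424642972593, 'fy': 457.12424642972593, 'cx': 317.15206969184277, 'cy': 231.14424106748692, 'pose': array([[-6.60415882e-01, -6.05230050e-01,  4.44463103e-01,
         1.05278542e+03],
       [ 7.50899029e-01, -5.31329798e-01,  3.92223525e-01,
         5.22377547e+02],
       [-1.22897302e-03,  5.92777558e-01,  8.05365294e-01,
         1.16273273e+03],
       [ 0.00000000e+00,  0.00000000e+00,  0.00000000e+00,
         1.00000000e+00]])} 0.9959505208333334
top {'fx': 576.4193100725361, 'fy': 576.4193100725361, 'cx': 323.3188288244087, 'cy': 238.37809426769374, 'pose': array([[ 2.29466913e-02,  9.97460083e-01, -6.74302015e-02,
         3.78401664e+02],
       [-9.99647860e-01,  2.19932969e-02, -1.48475772e-02,
         3.17051100e+01],
       [-1.33268531e-02,  6.77471594e-02,  9.97613511e-01,
         1.76937307e+03],
       [ 0.00000000e+00,  0.00000000e+00,  0.00000000e+00,
         1.00000000e+00]])} 0.99607421875
0.1 [ 235.86537238 -524.18862233  244.78118533] [[ 9.11950224e-01  4.10300768e-01 -2.62377637e-04]
 [ 4.10300817e-01 -9.11949700e-01  9.92108875e-04]
 [ 1.67787826e-04 -1.01240767e-03 -9.99999473e-01]] 0.9993666896135575
```

View pics/scene0.png

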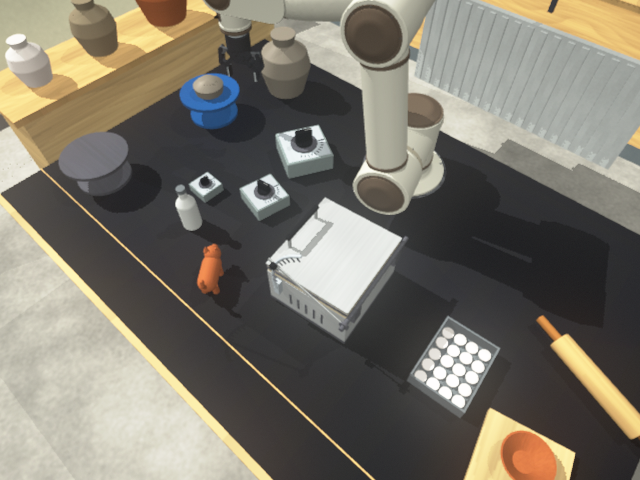

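View pics/top0.png

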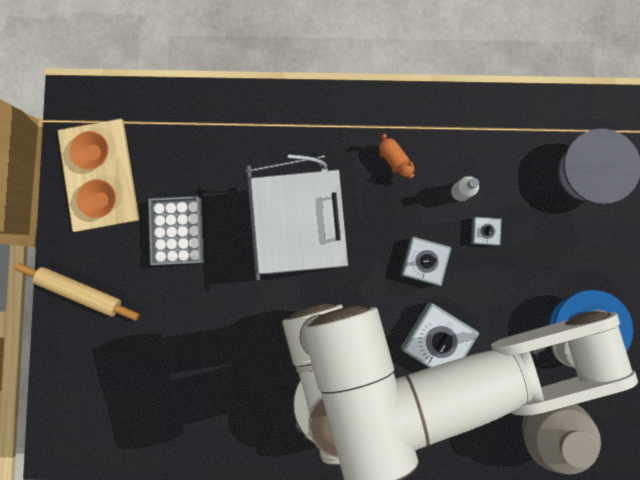

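The scene view shows three timer boxes, at top-view pixels (440,335) large, (427,260) medium and (487,231) small. The kiln is at (297,222) with its handle bar at (336,217), and the marker arm runs along (250,168)-(325,157). The figure is at (397,157), the bottle at (465,188) and the tray at (176,231). I'll measure the sizes next.

```bash
python3 - <<'E'
from h import *
im,d,p=load('top0'); C=cloud(d,p); g=im.astype(int)
z=C[...,2]
for n,(u,v,r) in dict(big=(440,335,45),med=(427,260,34),small=(487,231,24)).items():
    w=np.zeros(z.shape,bool); w[v-r:v+r,u-r:u+r]=1
    zz=z[w]; zz=zz[zz>20]; h=np.median(zz)
    m=w&(z>h-10)
    P=C[m&(abs(z-h)<8)][:,:2].astype(np.float32)
    print(n,'h',h,'rect',cv2.minAreaRect(P))
    q=w&(z>h+8)
    if q.sum(): print('  knob',q.sum(),C[q].mean(0),z[q].max())
w=np.zeros(z.shape,bool); w[150:290,235:360]=1
zz=z[w]; h=np.median(zz[zz>100]); print('lid h',h)
m=w&(abs(z-h)<6); print('lid',cv2.minAreaRect(C[m][:,:2].astype(np.float32)))
q=w&(z>h+20)&(C[...,0]<620); 
P=C[q]; print('handle?',P.shape,P.mean(0),z[q].max(),cv2.minAreaRect(P[:,:2].astype(np.float32)))
cv2.imwrite('pics/c1.png',cv2.resize(im[205:300,380:510,::-1],None,fx=6,fy=6,interpolation=2))
E
```

```text
big h 74.6451506122296 rect ((199.9983367919922, -291.9219970703125), (164.56019592285156, 163.25894165039062), 59.32279968261719)
  knob 1748 [ 206.43118573 -223.90685578  534.96804724] 1769.3730689166562
med h 51.47504524118381 rect ((434.3459167480469, -251.255126953125), (121.04739379882812, 120.22975158691406), 75.6666259765625)
  knob 248 [ 429.62001017 -231.56762768  182.31770312] 1769.3730689166562
small h 34.598565704759494 rect ((529.4556274414062, -434.5407409667969), (82.55015563964844, 80.292724609375), 86.34671783447266)
  knob 87 [ 512.30828277 -378.98442164  250.36864624] 1769.3730689166562
lid h 189.9612249961666
lid ((539.0594482421875, 130.0633544921875), (301.19122314453125, 255.414794921875), 6.803257465362549)
handle? (320, 3) [507.84366845  24.35437289 558.01444202] 1769.3730689166562 ((493.09014892578125, 21.529232025146484), (229.15255737304688, 22.73956871032715), 0.5967355966567993)
```

View pics/c1.png

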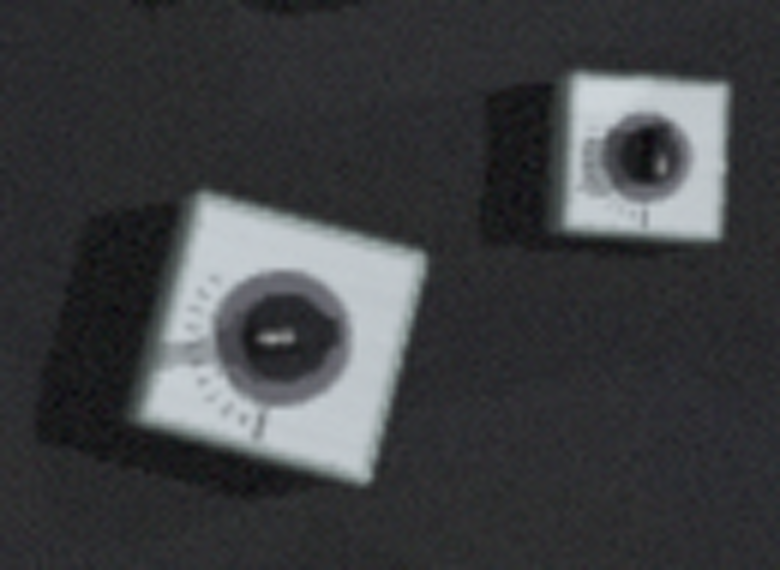

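The medium box at (427,260) measures 121 x 120 mm and about 50 mm high, so it is the one meant; the others are 164 and 82 mm square. The crop confirms it: the bold tick is at crop (260,425) and the white line points image-left from (285,338), so the knob is about 80-90° clockwise of zero. Next I'll measure the kiln and marker and move above the knob.

```bash
python3 - <<'E'
from h import *
im,d,p=load('top0'); C=cloud(d,p); z=C[...,2]; ok=(d>0)&(z<400)
w=np.zeros(z.shape,bool); w[150:290,235:360]=1
m=w&ok&(abs(z-190)<6)
m=cv2.morphologyEx(m.astype(np.uint8),cv2.MORPH_OPEN,np.ones((9,9)))>0
R=cv2.minAreaRect(C[m][:,:2].astype(np.float32)); print('lid',R)
q=ok&(z>212); q[:200]&=False; q[:, :300]=False; q[245:]=False; q[:,360:]=False
P=C[q]; print('bar',len(P),P.mean(0),np.percentile(z[q],[5,50,95]),cv2.minAreaRect(P[:,:2].astype(np.float32)))
q=ok.copy(); q[:212]=False;q[252:]=False;q[:,405:]&=True; q[:,:405]=False; q[:,450:]=False
k=q&(z>75)&(z<110); print('knob',k.sum(),C[k].mean(0),np.percentile(z[k],[50,95]) if k.any() else '')
q=np.zeros_like(ok); q[235:285,400:455]=1; k=q&ok&(z>72)&(z<110); print('knob',k.sum(),C[k].mean(0),z[k].max(),cv2.minAreaRect(C[k][:,:2].astype(np.float32)))
im2,d2,p2=load('scene0'); C2=cloud(d2,p2); 
a=im[140:185,240:340,::-1]; b=im2[225:345,255:415,::-1]
cv2.imwrite('pics/c2.png',np.vstack([cv2.resize(a,(640,288),interpolation=2),cv2.resize(b[:72],(640,288),interpolation=2)]))
cv2.imwrite('pics/c3.png',cv2.resize(b,None,fx=5,fy=5,interpolation=2))
E
```

```text
lid ((0.0, 0.0), (0.0, 0.0), 0.0)
bar 215 [532.39653939  21.32264252 237.2492491 ] [231.17680952 237.33720791 243.31532137] ((532.2088623046875, 21.277849197387695), (108.69441223144531, 14.055846214294434), 6.494702339172363)
knob 0 [nan nan nan] 
knob 74 [ 433.82102753 -249.97191199   93.21399196] 109.629253468647 ((434.1158447265625, -251.4227752685547), (14.037304878234863, 41.4469108581543), 4.552497863769531)<stdin>:10: RuntimeWarning: Mean of empty slice.
  ret = um.true_divide(
```

View pics/c3.png

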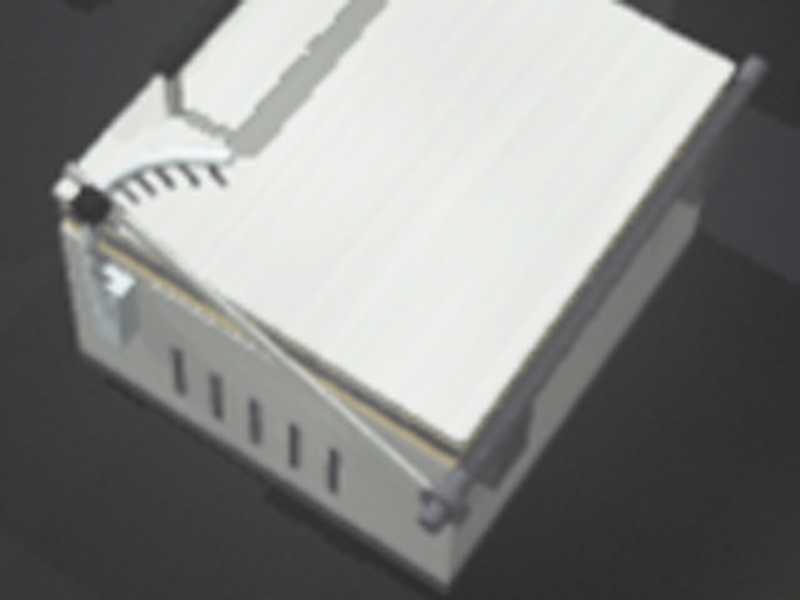

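Emit:
servo_tool --motion "1 -1 0 -1; 1 -1 0 -1; 1 -1 0 -1; 1 -0.5 0 -1; 1 -0.5 0 -1; 1 0 0 -1; 1 0 0 -1; 0 0 0 -1" --jaw 85

```text
t: 0.77
position: [333.7, -291.6, 245.5]
ee_rot: [[0.428, 0.904, 0.001], [0.904, -0.428, 0.001], [0.001, 0.001, -1.0]]
wrist_force: [-0.4, -1.2, 0.3]
gripper_width: 0.997
grasp_force: 0.0
```

The crop shows the strip running from the hinge at crop (440,490) up to the black clamp button at (92,207), i.e. scene pixel (273,266). I'll refine the kiln frame and work out the mark angle and the move to the knob.

```bash
cat > kiln.py <<'E'
from h import *
im,d,p=load('top0'); C=cloud(d,p); z=C[...,2]; ok=(d>0)&(z<400)
q=ok&(z>218); q[:180]=False; q[:, :315]=False; q[250:]=False; q[:,355:]=False
n,l,s,c=cv2.connectedComponentsWithStats(q.astype(np.uint8)); q=l==1+s[1:,4].argmax()
R=cv2.minAreaRect(C[q][:,:2].astype(np.float32)); bar=np.array([*R[0],232.])
P=C[q][:,:2]; x,y=np.linalg.svd(P-P.mean(0))[2][0]; t=np.arctan2(y,x); t=(t+np.pi/2)%np.pi-np.pi/2
X=np.array([np.cos(t),np.sin(t),0]); Y=np.array([-X[1],X[0],0]); Z=np.array([0,0,1.])
H=bar+230*Y; H[2]=175
def cast(px,pp,a,n):
    T=np.array(pp['pose']); r=T[:3,:3]@np.array([(px[0]-pp['cx'])/pp['fx'],-(px[1]-pp['cy'])/pp['fy'],-1]); o=T[:3,3]
    return o+r*((a-o)@n)/(r@n)
E
python3 - <<'E'
from kiln import *
print(R,np.degrees(t),'bar',bar,'H',H)
im2,d2,p2=load('scene0')
for nm,cx,cy in[('pivot',437,495),('strip',350,418),('strip',250,325),('strip',180,265),('strip',140,232),('button',92,207)]:
    P=cast((255+cx/5,225+cy/5),p2,H+158*X,X)-H; print(nm,P@X,P@Y,P@Z,'ang',np.arctan2(P@Z,-P@Y))
# cloud: points beyond the end face, above the kiln
for n in('top0','scene0'):
    i,d_,pp=load(n); c=cloud(d_,pp)-H; k=c@np.stack([X,Y,Z],1); m=(d_>0)&(k[...,0]>138)&(k[...,0]<172)&(k[...,1]<-60)&(k[...,1]>-250)&(k[...,2]>15)&(k[...,2]<200)
    K=k[m]; K=K[np.argsort(K[:,1])]; print(n,len(K)); print(np.c_[K,np.arctan2(K[:,2],-K[:,1])][::max(1,len(K)//25)].round(2))
s=env.read_state(); print(s['position'],s['qpos'])
E
```

```text
((542.8173217773438, 22.48554039001465), (130.04843139648438, 14.055846214294434), 6.494702339172363) 6.510141547052225 bar [542.81732178  22.48554039 232.        ] H [516.74013393 251.00245502 175.        ]
pivot 158.0 -3.4074426132620097 8.409075729523238 ang 1.1858065490187788
strip 157.99999999999991 -52.45051961739584 30.960591337616847 ang 0.533243178817302
strip 157.99999999999991 -108.52613800116882 61.166498511352074 ang 0.5132328376485992
strip 157.99999999999986 -147.73206903727618 77.27337252802795 ang 0.48192834728530287
strip 157.99999999999991 -170.24082865577344 85.26006846847906 ang 0.4643036598978641
button 157.99999999999991 -198.70552770071194 80.9139794224709 ang 0.3867025214964418
top0 246
[[ 1.4990e+02 -2.1698e+02  2.2750e+01  1.0000e-01]
 [ 1.5029e+02 -2.1182e+02  5.0770e+01  2.4000e-01]
 [ 1.4477e+02 -2.0862e+02  5.2390e+01  2.5000e-01]
 [ 1.5531e+02 -2.0488e+02  9.5130e+01  4.3000e-01]
 [ 1.5428e+02 -2.0226e+02  1.0112e+02  4.6000e-01]
 [ 1.5802e+02 -1.9988e+02  9.7150e+01  4.5000e-01]
 [ 1.6061e+02 -1.9751e+02  9.8550e+01  4.6000e-01]
 [ 1.6049e+02 -1.9490e
[... 1881 characters left out ...]
.5033e+02 -1.4580e+02  1.6151e+02  8.4000e-01]
 [ 1.5181e+02 -1.4194e+02  1.6280e+02  8.5000e-01]
 [ 1.5533e+02 -1.3592e+02  6.6870e+01  4.6000e-01]
 [ 1.5304e+02 -1.2980e+02  1.7497e+02  9.3000e-01]
 [ 1.5141e+02 -1.2585e+02  1.7249e+02  9.4000e-01]
 [ 1.5192e+02 -1.2271e+02  1.7589e+02  9.6000e-01]
 [ 1.5673e+02 -1.1245e+02  5.5250e+01  4.6000e-01]
 [ 1.5637e+02 -9.8610e+01  5.0030e+01  4.7000e-01]
 [ 1.5562e+02 -8.7870e+01  4.5770e+01  4.8000e-01]
 [ 1.5507e+02 -7.4170e+01  4.0120e+01  5.0000e-01]
 [ 1.5810e+02 -6.3570e+01  2.6680e+01  4.0000e-01]]
[ 333.65417335 -291.60552965  245.46459355] [-8.93397722e-01 -1.29520191e-01  1.71983152e+00  1.34944848e-03
  1.55116778e+00 -4.50778144e-01]
```

Emit:
servo_tool --motion "0.88 0.82 0 0; 0.88 0.82 0 0; 0.88 0.82 0 0; 0 0 0.65 -1; 0 0 0.65 -1; 0 0 0.65 -1; 0 0 0.65 -1; 0 0 0.65 -1; 0 0 0.65 -0.95; 0 0 0 0" --jaw 70

```text
t: 1.6
position: [431.3, -254.7, 124.7]
ee_rot: [[-0.074, 0.997, -0.004], [0.997, 0.074, 0.004], [0.004, -0.004, -1.0]]
wrist_force: [-0.6, 0.3, -1.4]
gripper_width: 0.817
grasp_force: 0.0
```

```bash
python3 - <<'E'
from h import *
im,d,p=shot('wrist','w1'); C=cloud(d,p); z=C[...,2]
k=(d>0)&(z>80)&(z<105)&(np.hypot(C[...,0]-434,C[...,1]+251)<35)
print(k.sum(),cv2.minAreaRect(C[k][:,:2].astype(np.float32)),np.percentile(z[k],[50,95]))
s=env.read_state(); print(s['position'],s['ee_rot'],s['t'])
from kiln import X,Y,Z,H
for n in('top0','scene0'):
    i,d_,pp=load(n); k=(cloud(d_,pp)-H)@np.stack([X,Y,Z],1); a=np.arctan2(k[...,2],-k[...,1]); m=(d_>0)&(abs(k[...,0]-156)<8)&(a>.36)&(a<.58)&(k[...,1]<-50)&(k[...,1]>-170)&(k[...,2]<92)
    print(n,m.sum(),np.median(a[m]),np.arctan(-np.polyfit(k[m][:,1],k[m][:,2],1)),np.polyfit(k[m][:,1],k[m][:,2],1))
E
```

```text
2060 ((433.4883728027344, -252.53424072265625), (14.027535438537598, 41.68293762207031), 7.266473770141602) [93.49310354 94.72054769]
[ 431.8644699  -255.18626953  126.8718191 ] [[-0.06809189  0.99767543 -0.00269047]
 [ 0.9976759   0.06809821  0.00232927]
 [ 0.00250707 -0.00252562 -0.99999367]] 1.65
top0 71 0.463050327549478 [ 0.44255866 -1.14124066] [-0.47391005  2.18300885]
scene0 145 0.45259821023598856 [ 0.43111247 -1.11891679] [-0.45996817  2.06026145]
```

View pics/w1.png

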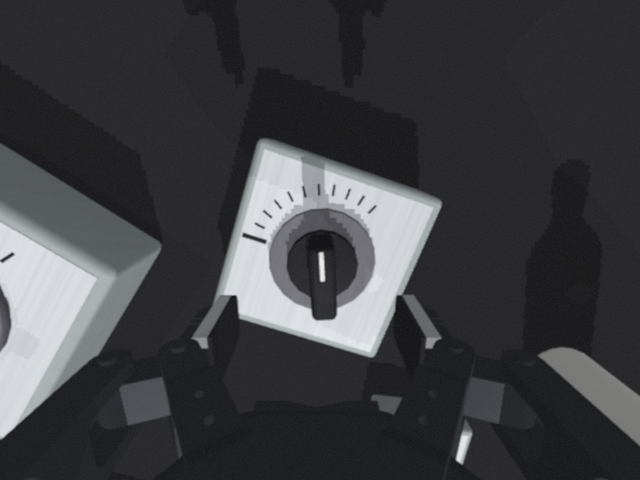

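The wrist view confirms the medium box: the bold tick is at (255,238) and the white line points up at (320,265), so the bar is at 97° in world. The zero direction is 165.7°, which means a turn of about 68° anticlockwise. Now I'll descend and grip.

Emit:
servo_tool --motion "0.09 0.06 0.4 -0.65; 0 0 0.4 0; 0 0 0.4 0; 0 0 0.3 0; 0 0 0 0"

```text
t: 2.07
position: [434.0, -252.8, 82.7]
ee_rot: [[-0.124, 0.992, -0.001], [0.992, 0.124, 0.001], [0.001, -0.001, -1.0]]
wrist_force: [-0.9, 0.8, -0.0]
gripper_width: 0.815
grasp_force: 0.0
```

Emit:
servo_tool --motion "0 0 0 0; 0 0 0 0; 0 0 0 0; 0 0 0 0; 0 0 0 0; 0 0 0 0; 0 0 0 0; 0 0 0 0" --jaw 0

```text
t: 2.73
position: [434.4, -253.2, 84.0]
ee_rot: [[-0.126, 0.992, 0.001], [0.992, 0.126, -0.0], [-0.001, 0.0, -1.0]]
wrist_force: [-1.9, 0.2, 5.9]
gripper_width: 0.146
grasp_force: 59.6
```

Gripped. Next the anticlockwise turn of about 68° plus a little over, in two parts.

Emit:
servo_tool --motion "0 0 0 -0.9; 0 0 0 -0.9; 0 0 0 -0.9; 0 0 0 -0.9; 0 0 0 -0.9; 0 0 0 -0.9; 0 0 0 -0.9; 0 0 0 -0.9; 0 0 0 -0.9; 0 0 0 -0.9; 0 0 0 -0.9; 0 0 0 -0.9"

```text
t: 3.73
position: [435.1, -252.7, 84.0]
ee_rot: [[-0.878, 0.478, 0.002], [0.478, 0.878, 0.0], [-0.002, 0.001, -1.0]]
wrist_force: [5.8, 6.0, 3.7]
gripper_width: 0.156
grasp_force: 59.5
```

Emit:
servo_tool --motion "0 0 0 -0.9; 0 0 0 -0.9; 0 0 0 -0.6; 0 0 0 -0.4; 0 0 0 -0.4; 0 0 0 0; 0 0 0 0"

```text
t: 4.32
position: [435.1, -252.5, 84.0]
ee_rot: [[-0.975, 0.222, 0.002], [0.222, 0.975, 0.001], [-0.002, 0.001, -1.0]]
wrist_force: [6.3, 9.2, 5.6]
gripper_width: 0.15
grasp_force: 62.1
```

```bash
python3 - <<'E'
from h import *
s=env.read_state(); R=s['ee_rot'];print(s['t'],s['position'],np.degrees(np.arctan2(R[1][0],R[0][0])),s['ft_torque'],s['wrist_force'],s['gripper_width'],s['grasp_force'],s['qpos'])
E
```

```text
4.3167 [ 435.1097186  -252.46135642   83.97181513] 167.18189642424494 [ 1.35198733 -0.99218497 -1.10788324] [6.31641471 9.16255525 5.6003111 ] 0.1500453355117541 62.12210297584534 [-0.68035497  0.11448241  1.8178634   0.00229976  1.20814753 -2.02824924]
```

Emit:
servo_tool --motion "0 0 0 0; 0 0 0 0; 0 0 0 0; 0 0 0 0; 0 0 -0.5 0; 0 0 -1 0; 0 0 -1 0; 0 0 -1 0; 0 0 0 0" --jaw 70

```text
t: 5.07
position: [435.6, -254.2, 194.0]
ee_rot: [[-0.975, 0.221, 0.006], [0.221, 0.975, -0.005], [-0.007, -0.003, -1.0]]
wrist_force: [-0.0, 0.2, 2.3]
gripper_width: 0.821
grasp_force: 0.0
```

```bash
python3 - <<'E'
from h import *
im,d,p=shot('wrist','w2'); C=cloud(d,p); z=C[...,2]
k=(d>0)&(z>80)&(z<105)&(np.hypot(C[...,0]-434,C[...,1]+251)<35)
print(k.sum(),cv2.minAreaRect(C[k][:,:2].astype(np.float32)))
w=(d>0)&(abs(z-50)<7)&(abs(C[...,0]-434)<90)&(abs(C[...,1]+251)<90)
print(cv2.minAreaRect(C[w][:,:2].astype(np.float32)))
s=env.read_state(); print(s['position'],s['ee_rot'],s['t'])
from kiln import *
print(bar,X)
E
```

```text
1096 ((432.8825378417969, -252.7803192138672), (13.838886260986328, 40.93968200683594), 76.84199523925781)
((433.20684814453125, -252.91610717773438), (120.27731323242188, 119.56082916259766), 75.56354522705078)
[ 435.08077678 -253.75157523  191.15689184] [[-0.97522003  0.22120531  0.00375592]
 [ 0.22119449  0.97522482 -0.0030908 ]
 [-0.00434657 -0.00218342 -0.99998817]] 5.1167
[542.81732178  22.48554039 232.        ] [0.9935518  0.11337908 0.        ]
```

View pics/w2.png

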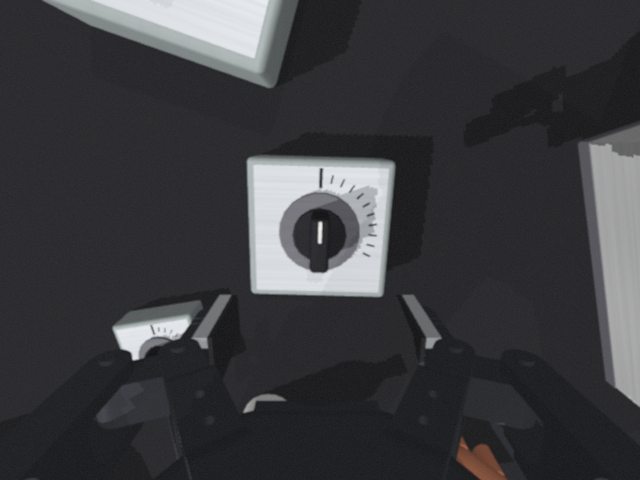

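The white line at (320,232) points at the bold tick (320,178), so the timer is at zero (about 1° residual). Now up and over to the handle.

Emit:
servo_tool --motion "0 0 -1 0; -0.13 0.9 -1 0; -0.13 0.9 -1 0; -0.13 0.9 0 0; -0.13 0.9 0 0; -0.13 0.9 0 0; -0.13 0.9 0 0; -0.13 0.9 0 0; -0.13 0.9 0 0; -0.13 0.9 0 0; -0.13 0.9 0 0; -0.13 0.75 0 0"

```text
t: 6.12
position: [540.9, 24.5, 277.2]
ee_rot: [[-0.975, 0.221, -0.001], [0.221, 0.975, 0.0], [0.001, 0.0, -1.0]]
wrist_force: [1.0, -0.4, -0.3]
gripper_width: 0.823
grasp_force: 0.0
```

Emit:
servo_tool --motion "0 0 0 -1; 0 0 0 -1; 0 0 0 -1; 0 0 0 -0.85; 0 0 0 0; 0 0 0 0"

```text
t: 6.62
position: [540.6, 22.7, 277.5]
ee_rot: [[-0.994, -0.11, -0.001], [-0.11, 0.994, 0.0], [0.001, 0.0, -1.0]]
wrist_force: [-0.6, 0.1, -0.5]
gripper_width: 0.82
grasp_force: 0.0
```

```bash
python3 - <<'E'
from h import *
from kiln import bar
s=env.read_state(); R=np.array(s['ee_rot']); im,d,p=shot('wrist','w3'); C=cloud(d,p); z=C[...,2]
k=(d>0)&(z>225)&(z<246)&(abs(C[...,0]-543)<110)&(abs(C[...,1]-22)<40)
n,l,st,c=cv2.connectedComponentsWithStats(k.astype(np.uint8)); k=l==1+st[1:,4].argmax()
r=cv2.minAreaRect(C[k][:,:2].astype(np.float32)); print(k.sum(),r,z[k].max())
print(s['position'],np.degrees(np.arctan2(R[1,0],R[0,0])),s['t'],s['qpos'])
b=np.array([*r[0],232]); print('tool shift to bar',R.T@(b-s['position'])/30)
E
```

```text
5456 ((542.0994262695312, 21.35647201538086), (129.4799041748047, 14.04330825805664), 6.52381706237793) 240.97243773318425
[540.63975476  22.73831616 277.48349973] -173.66815665495446 6.6167 [-1.00410484e-01  7.14319182e-02  1.46041959e+00  6.00486030e-05
  1.61086146e+00 -1.78171579e+00]
tool shift to bar [-0.04492076 -0.05159111  1.51605384]
```

View pics/w3.png

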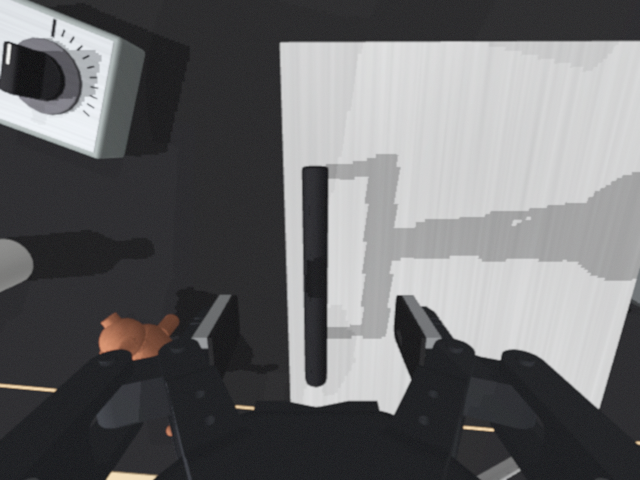

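The bar sits at pixels (315,167)-(315,385), between the pads and parallel to them, with nothing in the way. I'll descend and grip.

Emit:
servo_tool --motion "-0.04 -0.05 0.5 0; 0 0 0.5 0; 0 0 0.4 0; 0 0 0.2 0; 0 0 0 0; 0 0 0 0"

```text
t: 7.17
position: [542.1, 21.4, 230.5]
ee_rot: [[-0.994, -0.112, -0.0], [-0.112, 0.994, 0.0], [0.0, 0.0, -1.0]]
wrist_force: [-0.1, -0.1, 0.7]
gripper_width: 0.821
grasp_force: 0.0
```

Emit:
servo_tool --motion "0 0 0 0; 0 0 0 0; 0 0 0 0; 0 0 0 0; 0 0 0 0; 0 0 0 0; 0 0 0 0; 0 0 0 0; 0 0 0 0" --jaw 0

```text
t: 7.92
position: [542.1, 22.1, 230.8]
ee_rot: [[-0.994, -0.113, 0.001], [-0.113, 0.994, 0.001], [-0.001, 0.001, -1.0]]
wrist_force: [-1.6, 6.3, 5.6]
gripper_width: 0.139
grasp_force: 58.7
```

```bash
cat > arc.py <<'E'
from h import *
from kiln import X,Y,Z,H
r=np.hypot(230,57); a0=np.arctan2(57,230)
def now():  # lid angle from TCP height/lateral relative to grip pose
    s=env.read_state(); return s
E
python3 - <<'E'
from h import *
s=env.read_state(); np.savez('grip.npz',p=s['position'],R=s['ee_rot']); print(s['position'],s['ee_rot'],s['wrist_force'])
R=np.array(s['ee_rot']); r=np.hypot(230,57); a0=np.arctan2(57,230)
Y=R[:,1]; prev=np.zeros(2)
for th in np.arange(.05,.50,.05).tolist()+[.447]:
    y=-r*np.cos(a0+th)+230; z=r*np.sin(a0+th)-57; print(round(th,3),'cum y,z mm',round(y,1),round(z,1),'units',round((y-prev[0])/30,3),round(-(z-prev[1])/30,3)); prev=np.array([y,z])
E
```

```text
[542.11422789  22.14798439 230.80989087] [[-9.93575254e-01 -1.13172269e-01  5.02151931e-04]
 [-1.13171454e-01  9.93574444e-01  1.43024100e-03]
 [-6.60788946e-04  1.36422280e-03 -9.99998851e-01]] [-1.64049999  6.33366133  5.5579614 ]
0.05 cum y,z mm 3.1 11.4 units 0.105 -0.381
0.1 cum y,z mm 6.8 22.7 units 0.123 -0.375
0.15 cum y,z mm 11.1 33.7 units 0.142 -0.368
0.2 cum y,z mm 15.9 44.6 units 0.16 -0.361
0.25 cum y,z mm 21.3 55.1 units 0.178 -0.352
0.3 cum y,z mm 27.1 65.4 units 0.196 -0.343
0.35 cum y,z mm 33.5 75.4 units 0.212 -0.333
0.4 cum y,z mm 40.4 85.1 units 0.229 -0.322
0.45 cum y,z mm 47.7 94.4 units 0.245 -0.31
0.447 cum y,z mm 47.2 93.8 units -0.015 0.018
```

Emit:
servo_tool --motion "0 0.05 -0.19 0; 0 0.055 -0.19 0; 0 0.06 -0.19 0; 0 0.063 -0.187 0; 0 0.07 -0.184 0; 0 0.072 -0.184 0; 0 0.08 -0.18 0; 0 0.08 -0.18 0; 0 0 0 0"

```text
t: 8.67
position: [540.3, 37.8, 276.0]
ee_rot: [[-0.994, -0.113, 0.001], [-0.113, 0.994, 0.0], [-0.001, 0.0, -1.0]]
wrist_force: [1.7, 2.3, -5.9]
gripper_width: 0.14
grasp_force: 58.7
```

Emit:
servo_tool --motion "0 0.088 -0.176 0; 0 0.09 -0.176 0; 0 0.098 -0.172 0; 0 0.098 -0.171 0; 0 0.105 -0.167 0; 0 0.107 -0.166 0; 0 0.114 -0.161 0; 0 0.115 -0.161 0; 0 0.12 -0.155 0; 0 0.11 -0.14 0; 0 0 0 0; 0 0 0 0"

```text
t: 9.67
position: [536.9, 67.8, 325.7]
ee_rot: [[-0.994, -0.112, 0.002], [-0.112, 0.994, -0.002], [-0.002, -0.002, -1.0]]
wrist_force: [1.9, -8.9, 2.9]
gripper_width: 0.132
grasp_force: 59.2
```

```bash
python3 - <<'E'
from h import *
from kiln import X,Y,Z,H
s=env.read_state(); g=np.load('grip.npz'); dp=np.array(s['position'])-g['p']
print(s['t'],dp@X,dp@Y,dp@Z,'force',s['wrist_force'],s['grasp_force'],s['ee_rot'])
a0=np.arctan2(57,230); print('lid',np.arctan2(57+dp@Z,230-dp@Y)-a0, 'r',np.hypot(57+dp@Z,230-dp@Y)-np.hypot(57,230))
im,d,p=shot('scene','s2'); C=cloud(d,p); k=(C-H)@np.stack([X,Y,Z],1)
m=(d>0)&(abs(k[...,0])<110)&(k[...,1]<-20)&(k[...,1]>-190); rr=np.arctan2(k[...,2],-k[...,1]); m&=(rr>.3)&(rr<.75)
P=k[m]
for _ in range(4):
    c=np.polyfit(P[:,1],P[:,2],1); e=P[:,2]-np.polyval(c,P[:,1]); P=P[abs(e)<4]
print('lid plane',np.arctan(-c[0]),c[1],len(P))
cv2.imwrite('pics/c4.png',cv2.resize(im[215:335,245:405,::-1],None,fx=5,fy=5,interpolation=2))
E
```

```text
9.6667 0.004368742951904814 45.982222838427916 94.85002200195828 force [ 1.87622765 -8.86148356  2.89093168] 59.157487750053406 [[-0.9936927  -0.11212383  0.00175314]
 [-0.11212656  0.99369273 -0.00154677]
 [-0.00156865 -0.00173359 -0.99999727]]
lid 0.446982773080576 r 1.623361174429533
lid plane 0.46056465531174295 13.968601295185342 3536
```

View pics/c4.png

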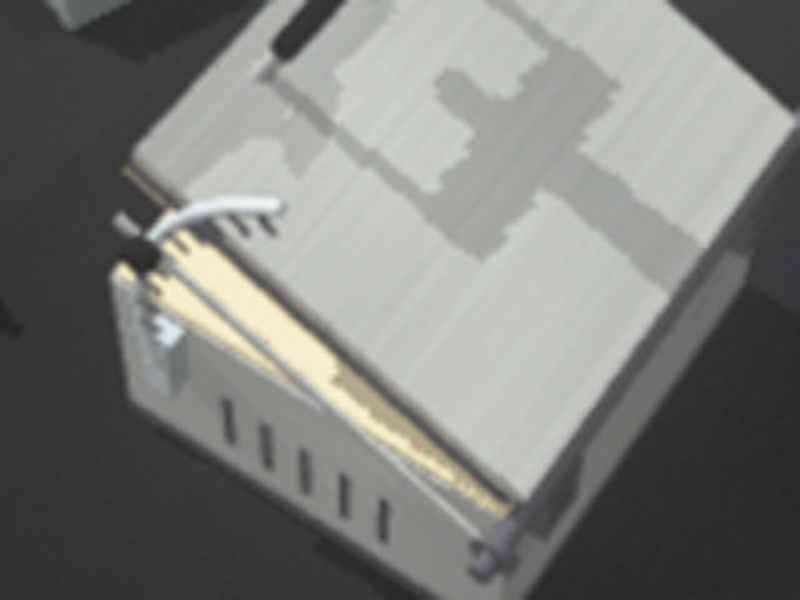

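The lid edge (525,500)-(150,165) and the marker strip (480,545)-(150,255) look parallel in the crop. One numerical cross-check of both with the same method:

```bash
python3 - <<'E'
from h import *
from kiln import X,Y,Z,H,cast
for n in('scene','top'):
    S=[];L=[]
    for i in range(3):
        im,d,p=shot(n,f'f{n}{i}'); k=(cloud(d,p)-H)@np.stack([X,Y,Z],1); a=np.arctan2(k[...,2],-k[...,1]); ok=d>0
        m=ok&(abs(k[...,0]-157)<9)&(a>.3)&(a<.62)&(k[...,1]<-40)&(k[...,1]>-215); S.append(k[m])
        m=ok&(abs(k[...,0])<115)&(a>.3)&(a<.8)&(k[...,1]<-20)&(k[...,1]>-190); L.append(k[m])
    for nm,P in(('strip',np.vstack(S)),('lid',np.vstack(L))):
        c=np.array([-.48,2. if nm=='strip' else 15.])
        for t in(12,8,6,6,6): 
            Q=P[abs(P[:,2]-np.polyval(c,P[:,1]))<t]; c=np.polyfit(Q[:,1],Q[:,2],1)
        print(n,nm,len(Q),np.arctan(-c[0]).round(4),c[1].round(2), Q[:,1].min(),Q[:,1].max())
# lines by pixels in the scene crop (crop/5 + (245,215))
for nm,x,a,b in(('strip',158,(480,545),(150,255)),('lid edge top',130,(525,500),(150,165))):
    A,B=[cast((245+u/5,215+v/5),p0,H+x*X,X)-H for p0 in[load('s2')[2]] for u,v in(a,b)]
    print(nm,np.arctan2((B-A)@Z,-(B-A)@Y))
E
```

```text
scene strip 589 0.4533 0.54 -212.69721300331844 -40.24698849378564
scene lid 17007 0.4393 16.05 -189.96146669063802 -20.11269475444512
top strip 292 0.4432 2.6 -212.72506256604666 -40.133602785085586
top lid 5992 0.4413 15.53 -189.92486236835524 -20.0012736035361
strip 0.4219869042808725
lid edge top 0.44047138981015155
```

The strip reads 0.443–0.453 and the lid 0.439–0.447, well inside 0.06. I'll hold for a moment, then hand in.

Emit:
servo_tool --motion "0 0 0 0; 0 0 0 0; 0 0 0 0; 0 0 0 0; 0 0 0 0; 0 0 0 0; 0 0 0 0; 0 0 0 0"

```text
t: 10.68
position: [536.9, 67.7, 325.5]
ee_rot: [[-0.994, -0.112, 0.002], [-0.112, 0.994, -0.002], [-0.001, -0.002, -1.0]]
wrist_force: [0.9, -8.8, 2.9]
gripper_width: 0.141
grasp_force: 59.1
```

```bash
python3 -c "
from workcell import env
s=env.read_state(); print(s['position'],s['grasp_force'],abs(s['qvel']).max()); print(env.finish_job())"
```

```text
[536.91585667  67.66306904 325.46247913] 59.12656903266907 0.0021339347227093525
the job is handed in; nothing more can be done
None
```

I handed the job in with the timer at its zero stop (about 1° measured) and the lid held still in the gripper at about 0.445 rad, level with the marker arm at about 0.448 rad; the hand-in gave no verdict.

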